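Demould the resin-embedded core samples and shut them away in the drying drawer

TASK

The resin has set: pull the drawer of the little drying cabinet right out to its stop and swing the hinged mould's lid back past upright so that it stays open. Then lift out every casting (there are two or three) and lay them all flat on the drawer's floor, none on top of another; finally shut the mould and push the drawer fully home. Leave the flask, the beaker and the dropper bottle standing around the work alone.

Things in the scene. Friction and masses are not known exactly. Their poses are not given: they have to be found in the camera images.
- hotplate_stirrer: blue hotplate stirrer, 242 x 190 x 135 mm, fixed, switched off; the mould stands on its grey square plate, 135 mm above the bench. Origin: centre of its underside, x to its back, z up
- mould: hinged aluminium casting mould, fixed on the hotplate: lower half 132 x 172 x 24 mm with three open cavities, 12 mm deep and about 1.5 mm wider all round than a casting, side by side at y = -56, 0 and +56 mm, long along x. Origin: centre of its underside; x to the back (hinge side), y to the left, z up. The castings stand 20 mm proud of the lower half once the lid is open
- mould_lid (a joint): angle of the mould's lid in rad, 0 shut, up to 1.95 at its stop; lid 132 x 172 x 27 mm, 0.6 kg, over the castings' upper parts; lightly damped. Below about 1.5 it falls shut when let go; past 1.7 it falls back on its stop and stays open
- lid_grip (a point): middle of the round black grip bar (13 mm thick, 104 mm long, along the mould's y) that stands 35 mm off the lid's front face on two stalks 90 mm apart; lid shut, it lies 101 mm in front of the mould's centre and 38 mm above the mould's underside. It swings with the lid, 173 mm from the hinge
- lid_hinge (a point): middle of the lid's hinge line, which runs along the mould's y: 71 mm behind the mould's centre, 24 mm above its underside; fixed
- cabinet: low white drying cabinet standing sideways at the left of the bench, fixed, 176 mm deep, 140 mm wide, 92 mm high, one drawer. Origin: centre of its underside; the drawer opens along its -x, which points to the robot's right (world -y, give or take 0.1 rad); z up
- drawer (a joint): how far the drawer is pulled out in m: 0 home, 0.162 at its stop; it may start up to 0.03 ajar. Slides with about 2 N
- drawer_grip (a point): middle of the drawer's round steel handle bar (10 mm thick, 92 mm long, along the cabinet's y) 35 mm off the drawer's grey front on two stalks 84 mm apart, 62 mm above the bench; moves with the drawer
- drawer_floor (a point): centre of the drawer's inner floor, 24 mm above the bench; moves with the drawer, axes as the cabinet's. Inside the drawer is 163 mm long (x) and 118 mm wide (y), with walls 34 mm high and a front panel up to 88 mm above the bench. At the stop only the rearmost 4 mm of the inside stay under the cabinet
- flask_clear: bystander: volumetric flask, 53 x 53 x 153 mm, origin in the middle of its underside
- beaker_dirty: bystander: stained beaker with two sticks, 58 x 62 x 68 mm, origin in the middle of its underside
- dropper_bottle: bystander: small brown dropper bottle with a red bulb, 32 x 32 x 94 mm, origin in the middle of its underside
- block0: one cast block (amber resin, the dark core sample set in it showing along the top), 96 x 22 x 32 mm, about 90 g; absent in some runs. Origin: centre of its underside; x along its 96 mm length, y across the 22 mm, z up as moulded
- block0_center (a point): centre of block0, 16 mm above its underside
- block1: one cast block (amber resin, the dark core sample set in it showing along the top), 96 x 22 x 32 mm, about 90 g; absent in some runs. Origin: centre of its underside; x along its 96 mm length, y across the 22 mm, z up as moulded
- block1_center (a point): centre of block1, 16 mm above its underside
- block2: one cast block (amber resin, the dark core sample set in it showing along the top), 96 x 22 x 32 mm, about 90 g; absent in some runs. Origin: centre of its underside; x along its 96 mm length, y across the 22 mm, z up as moulded
- block2_center (a point): centre of block2, 16 mm above its underside
- titration_stand: obstacle between mould and cabinet: fixed retort stand, 940 mm tall, on a grey plate 265 x 195 x 14 mm that reaches 130 mm towards the robot from its origin. All its rods, burettes and clamps stand at least 30 mm behind its origin (away from the robot); in front of that the way across is free. Origin: under the plate; its y axis points towards the robot
- support_stand: obstacle behind the cabinet: fixed stand with two upright rods up to 720 mm tall on a grey plate 200 x 120 x 12 mm

How it is judged:
On the way, in this order (a step that is already met when the one before it is completed fails the run):
1. the drawer stands out at its stop and the mould's lid rests open past upright (value of joint drawer above 0.154 m and value of joint mould_lid above 1.7 rad), for 0.2 s.
2. every casting lies on the floor of the open drawer (x of block0_center in the frame of drawer_floor between -0.08 and 0.08 m and y of block0_center in the frame of drawer_floor between -0.059 and 0.059 m and z of block0_center in the frame of drawer_floor between 0.006 and 0.024 m and x of block1_center in the frame of drawer_floor between -0.08 and 0.08 m and y of block1_center in the frame of drawer_floor between -0.059 and 0.059 m and z of block1_center in the frame of drawer_floor between 0.006 and 0.024 m and x of block2_center in the frame of drawer_floor between -0.08 and 0.08 m and y of block2_center in the frame of drawer_floor between -0.059 and 0.059 m and z of block2_center in the frame of drawer_floor between 0.006 and 0.024 m and value of joint drawer above 0.1 m), for 0.2 s.
At the end, for the whole second after the job is handed in: Every casting lies on the drawer's floor in one layer (its centre less than 24 mm above the floor) and at rest, the drawer is home to within 6 mm and the mould's lid is shut to within 0.04 rad (x of block0_center in the frame of drawer_floor between -0.08 and 0.08 m and y of block0_center in the frame of drawer_floor between -0.059 and 0.059 m and z of block0_center in the frame of drawer_floor between 0.006 and 0.024 m and x of block1_center in the frame of drawer_floor between -0.08 and 0.08 m and y of block1_center in the frame of drawer_floor between -0.059 and 0.059 m and z of block1_center in the frame of drawer_floor between 0.006 and 0.024 m and x of block2_center in the frame of drawer_floor between -0.08 and 0.08 m and y of block2_center in the frame of drawer_floor between -0.059 and 0.059 m and z of block2_center in the frame of drawer_floor between 0.006 and 0.024 m and linear speed of each of block0, block1, block2 below 0.03 m/s and value of joint drawer below 0.006 m and value of joint mould_lid below 0.04 rad); the robot touches nothing.
It fails at once if a bystander (clear flask, stained beaker, dropper bottle) is pushed more than 30 mm or tipped over (distance of any of flask_clear, beaker_dirty, dropper_bottle from where it was at the start of the episode above 0.03 m or angle between any of flask_clear, beaker_dirty, dropper_bottle's own z axis and vertical above 0.5 rad).
Of block0, block1, block2 only 2 to 3 are there at a start; the rules pass over those that are not, and their reading is None.
At some moment in a run one of block0, block1, block2 may be knocked a few centimetres aside while the robot is not near it.
Once in a run the grip may slacken for a moment while it holds something.
It also fails if it takes over 210 s, if anything falls off the work surface, if the arm or the gripper's body presses on something with over 40 N, if the wrist force passes 120 N, or if a joint passes its speed limit or range.

ROBOT

A 6-joint arm with a two-finger parallel gripper is mounted at the origin on a cart in front of the work surface, level with it; the furniture and walls round the work are solid. World frame = base frame: x ahead of the robot, y to its left, z up, the work surface at z = 0. Lengths are in m, angles in rad, forces in N, time in s.
With the tool pointing down it reaches from about 0.225 to 0.875 m from the base axis. Payload 3.4 kg.
Tool frame: the origin (TCP) lies on the mounting face of the last link; the fingertips stand 173 mm ahead of it and the grasp point (between the pads) lies 155 mm ahead of it; z points along the fingers, y is the line along which they close (so a half turn about z gives the same grasp; the last joint's range is limited). The gripper opens to 85 mm and grips with 20 to 120 N. Pads are 22 mm wide; open, the fingers measure 114 mm over their backs; the gripper's body (76 mm by 85 mm) begins 54 mm behind the grasp point. The pads swing forward as they close: fully open they stand 13 mm farther back than shut.
Start: joints at [-1.458, 0.276, 1.505, -0, 1.361, -0.121], TCP at [0.133, -0.559, 0.405] pointing down, gripper open.
Joint ranges: [-2.89, 2.89], [-0.75, 2.08], [0.22, 2.7], [-1.18, 4.32], [0.11, 2.71], [-2.7, 2.7]. Speed limits (rad/s): [2.57, 2.57, 3.14, 3.14, 3.14, 3.14].

INTERFACE

Orientations are given as a unit quaternion [w, x, y, z].
In Python, from plant import env gives the robot as it stands. Calls block until the motion is done:
- env.move_pose(position, orientation): joint-space move of the TCP to a pose.
- env.movel(position, v=0.15, attitude=None): straight line of the TCP; attitude=None keeps the orientation; v is the mean speed in m/s.
- env.goto_joints(angles): joint-space move.
- env.let_go() and env.grasp(): open the fingers fully, or close them until they stop; the grip force is fixed at half the most.
- env.hold(seconds).
- env.solve_ik(position, orientation): joint angles nearest the present ones, or None.
- env.observe(): the state.
- env.grab_frame(name): name is "scene" or "top" or "wrist"; returns a dict with "pixels" (420x560x3 uint8, red, green, blue), "fx", "fy", "cx", "cy" (pixels), "dist" ([k1, k2, p1, p2, k3] as OpenCV has them; the pictures are not rectified), "R" (3x3) and "t" (3): a world point X has camera coordinates R X + t. Camera axes: x right, y down, z forward; pixel columns grow to the right and rows downward; lengths in m; the calibration is good to about 2 mm. A picture is of the moment at which its call begins. There is no depth.
A pose or a line that the arm cannot do raises env.Unreachable and nothing moves.
- env.close_job(): hands the job in; it is judged then, once.
Trained networks look in a picture, given as the dict that the camera call returned (one of the last four; its "shot" number tells which), for a name from the list of things; names that differ only in an ending like _2 or _b are one class to them, and where a whole thing is asked for, a point or a joint stands for the part that bears it (a point fixed in the world has none). Each returns a list of dicts, best first, with "conf" (0 to 1); they miss things now and then, are a little off and sometimes report something else, mostly with a low value. They report only what shows in the picture. A call takes as long as a camera call.
- env.recognise(picture, label): "point" ([x, y, z] in m, in world coordinates, good to about 4 mm: the middle of the surface that is visible of it).
- env.silhouettes(picture, label): "region" (420x560 bool, what is visible of it).
The state is a dict: "clock": time; "joint_pos": joint angles; "joint_velocities": joint speeds; "joint_torque": joint torques, N m; "position": TCP position; "eef_rot": TCP orientation; "wrist_force": force on the tool from outside, world axes, zero at the start; "ft_torque": the same for the moment, N m; "gripper_width": finger opening in m; "grip_force": force on a finger pad.
Only numpy, scipy, OpenCV 4.12 (cv2) and the standard library are available. Lean on these libraries where they do the work, as an engineer would, in place of code of your own. Each camera call takes 0.05 s, during which the arm holds its last target. There are 200 camera calls.

## Working session

There is one attempt and no reset: what is moved stays moved. The work goes in short steps, each a Python script; the robot and the scene stay as the last script left them, time stands still between calls to the robot, and variables do not carry over. Pictures are saved under pics/ and viewed, at most 14 in all, crops included, and the job is handed in when it is done.

```bash
ls; mkdir -p pics; python3 - <<'E'
from plant import env
import cv2
for n in ("scene","top"):
    p=env.grab_frame(n); cv2.imwrite(f"pics/{n}0.png",p["pixels"][:,:,::-1])
    print(n,p["fx"],p["cx"],p["cy"],p["dist"],(-p["R"].T@p["t"]).round(3),p["R"][2].round(2))
    for l in ["mould","mould_lid","lid_grip","drawer_grip","cabinet","drawer_floor","hotplate_stirrer","flask_clear","beaker_dirty","dropper_bottle","block0_center","titration_stand","support_stand"]:
        try: print(l,[(d["point"].round(3).tolist() if hasattr(d["point"],"round") else d["point"],round(d["conf"],2)) for d in env.recognise(p,l)[:3]])
        except Exception as e: print(l,e)
o=env.observe();print(o["clock"],o["position"],o["eef_rot"],o["wrist_force"])
E
```

```text
pics
scene 515.584266835 278.8712919341073 208.22708153131666 [-0.09066642  0.          0.          0.          0.        ] [0.265 0.933 1.358] [ 0.15 -0.65 -0.74]
mould [([0.4696, -0.2631, 0.1858], 0.64)]
mould_lid [([0.4754, -0.2775, 0.1888], 0.79)]
lid_grip [([0.4725, -0.2702, 0.1856], 0.68)]
drawer_grip [([0.4776, 0.1571, 0.0826], 0.82)]
cabinet [([0.4668, 0.2383, 0.0912], 0.61)]
drawer_floor [([0.4742, 0.1499, 0.0841], 0.67)]
hotplate_stirrer [([0.4726, -0.2704, 0.1854], 0.54), ([0.472, -0.2626, 0.1903], 0.49)]
flask_clear [([0.4257, -0.5249, 0.0895], 0.69)]
beaker_dirty []
dropper_bottle [([0.6504, 0.0941, 0.037], 0.46)]
block0_center [([0.47, -0.2616, 0.186], 0.27)]
titration_stand [([0.4706, 0.1576, 0.0806], 0.71)]
support_stand [([0.4251, -0.5268, 0.0917], 0.15)]
top 405.8456569199056 280.3829327153483 213.91729401896333 [-0.08086765  0.          0.          0.          0.        ] [ 0.415 -0.136  1.2  ] [ 0.1  -0.01 -0.99]
mould [([0.4753, -0.2929, 0.1853], 0.58)]
mould_lid [([0.4757, -0.2902, 0.1846], 0.56), ([0.4727, 0.1504, 0.0654], 0.2)]
lid_grip [([0.4721, -0.2851, 0.1856], 0.56)]
drawer_grip [([0.4735, 0.1503, 0.0664], 0.57)]
cabinet [([0.465, 0.2364, 0.096], 0.73)]
drawer_floor [([0.4751, 0.1559, 0.0656], 0.68)]
hotplate_stirrer []
flask_clear [([0.4255, -0.5266, 0.0424], 0.79)]
beaker_dirty [([0.5377, -0.4882, 0.0355], 0.69)]
dropper_bottle []
block0_center []
titration_stand []
support_stand []
1.4 [ 0.13319141 -0.55940413  0.40473115] [6.66612397e-05 9.93176810e-01 1.16618260e-01 1.04815334e-05] [-0.58394162  0.3096718   0.31464265]
```

View pics/scene0.png

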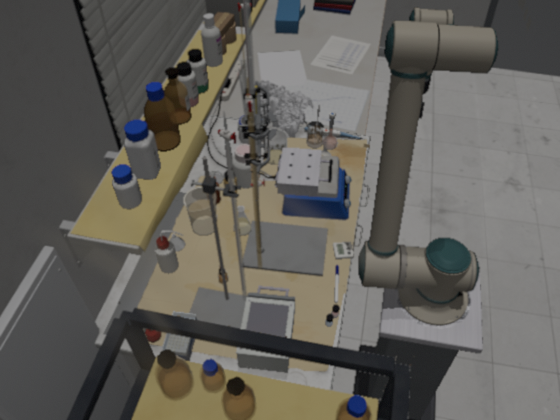

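View pics/top0.png

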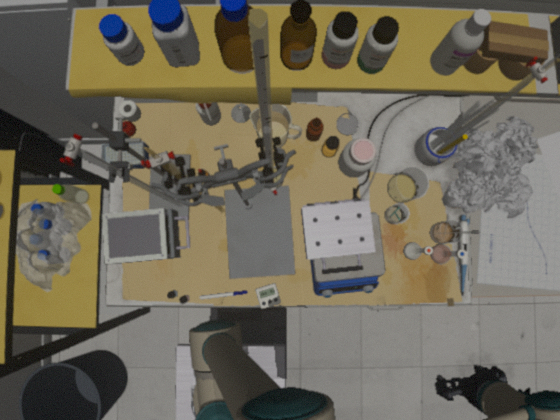

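The scene view shows the cabinet at about (265,330) with its handle at (272,292). The top view shows the mould lid at (338,232), its grip at (343,268), and the drawer handle at about (183,235). Next I'll zoom in on these.

```bash
python3 - <<'E'
import cv2,numpy as np
im=cv2.imread("pics/top0.png")
a=cv2.resize(im[190:300,290:400],(550,550),interpolation=cv2.INTER_CUBIC)
cv2.imwrite("pics/c1.png",a)
b=cv2.resize(im[195:275,95:205],(770,560),interpolation=cv2.INTER_CUBIC)
cv2.imwrite("pics/c2.png",b)
E
```

```text
(no output)
```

View pics/c1.png

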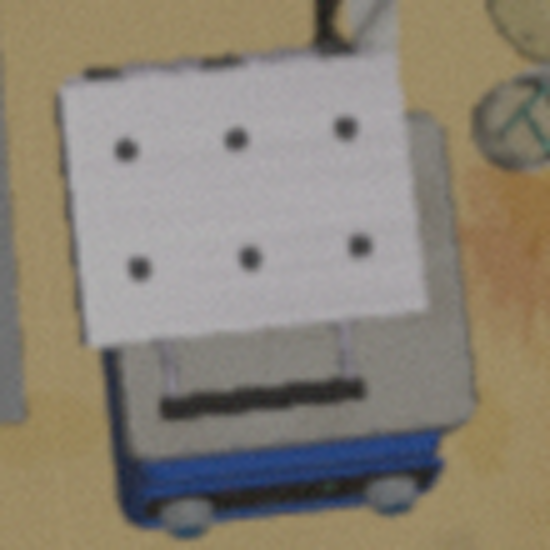

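View pics/c2.png

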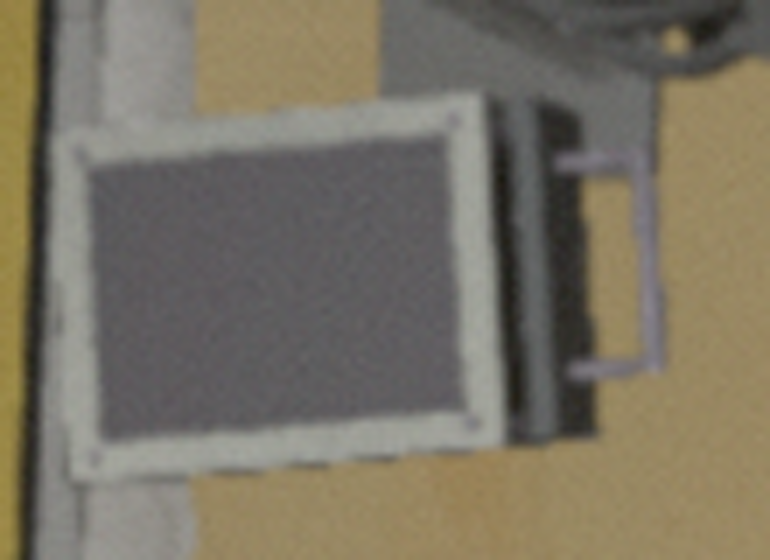

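The first crop shows the lid corners at (60,90), (390,50), (427,308) and (88,345), and the grip bar from (162,410) to (365,388). The second shows the cabinet-top corners at (58,132), (485,92), (505,443) and (75,478), and the handle bar from (643,150) to (655,370).

```bash
cat > h.py <<'E'
import numpy as np, cv2
from plant import env
from scipy.spatial.transform import Rotation as Ro
def ray(p,uv,z):
    K=np.array([[p["fx"],0,p["cx"]],[0,p["fy"],p["cy"]],[0,0,1]])
    n=cv2.undistortPoints(np.array(uv,float).reshape(-1,1,2),K,np.array(p["dist"])).reshape(-1,2)
    R=np.array(p["R"]);c=-R.T@np.array(p["t"])
    d=np.c_[n,np.ones(len(n))]@R
    return c+d*((z-c[2])/d[:,2])[:,None]
def proj(p,X):
    K=np.array([[p["fx"],0,p["cx"]],[0,p["fy"],p["cy"]],[0,0,1]])
    return cv2.projectPoints(np.array(X,float).reshape(-1,3),cv2.Rodrigues(np.array(p["R"]))[0],np.array(p["t"],float),K,np.array(p["dist"]))[0].reshape(-1,2)
def quat(zdir,ydir):
    z=np.array(zdir,float);z/=np.linalg.norm(z);y=np.array(ydir,float);y-=z*(y@z);y/=np.linalg.norm(y)
    q=Ro.from_matrix(np.c_[np.cross(y,z),y,z]).as_quat();return np.array([q[3],*q[:3]])
def zax(q): return Ro.from_quat([q[1],q[2],q[3],q[0]]).as_matrix()[:,2]
def tcp(g,q,off=.155): return np.array(g)-off*zax(q)
def st():
    o=env.observe();print("t%.1f"%o["clock"],"p",np.round(o["position"],3),"F",np.round(o["wrist_force"],1),"w %.4f g %.1f"%(o["gripper_width"],o["grip_force"]));return o
E
python3 - <<'E'
from h import *
p=env.grab_frame("top")
c1=lambda a:np.array(a)/5+[289.6,189.6]
c2=lambda a:np.array(a)/7+[94.57,194.57]
L=ray(p,c1([(60,90),(390,50),(427,308),(88,345)]),.186);print("lid",L.round(4),L.mean(0).round(4))
print([np.linalg.norm(L[i]-L[i-1]).round(4) for i in range(4)])
G=ray(p,c1([(162,410),(365,388)]),.173);print("grip",G.round(4),G.mean(0).round(4))
C=ray(p,c2([(58,132),(485,92),(505,443),(75,478)]),.092);print("cab",C.round(4),C.mean(0).round(4))
print([np.linalg.norm(C[i]-C[i-1]).round(4) for i in range(4)])
H=ray(p,c2([(643,150),(655,370)]),.062);print("han",H.round(4),H.mean(0).round(4))
for n,V in(("lid",(L[0]-L[3]+L[1]-L[2])),("grip",(G[0]-G[1])@np.array([[0,-1,0],[1,0,0],[0,0,1]]).T),("cab",C[0]-C[1]+C[3]-C[2]),("han",H[0]-H[1])): print(n,np.degrees(np.arctan2(V[1],V[0])).round(2), np.arctan2(V[1],V[0]).round(4))
E
```

```text
lid [[ 0.533  -0.1973  0.186 ]
 [ 0.5537 -0.3649  0.186 ]
 [ 0.4233 -0.381   0.186 ]
 [ 0.4053 -0.2106  0.186 ]] [ 0.4788 -0.2885  0.186 ]
[np.float64(0.1284), np.float64(0.1689), np.float64(0.1314), np.float64(0.1713)]
grip [[ 0.3725 -0.2487  0.173 ]
 [ 0.3832 -0.3517  0.173 ]] [ 0.3778 -0.3002  0.173 ]
cab [[0.5273 0.349  0.092 ]
 [0.5433 0.1773 0.092 ]
 [0.4056 0.1657 0.092 ]
 [0.3907 0.3367 0.092 ]] [0.4667 0.2571 0.092 ]
[np.float64(0.1371), np.float64(0.1725), np.float64(0.1382), np.float64(0.1716)]
han [[0.5233 0.1206 0.062 ]
 [0.4347 0.1139 0.062 ]] [0.479  0.1172 0.062 ]
lid 6.51 0.1136
grip -174.08 -3.0382
cab 95.15 1.6606
han 4.38 0.0764
```

```bash
python3 - <<'E'
from h import *
p=env.grab_frame("top")
P=ray(p,[(225,188),(292,188),(293,277),(230,279)],.014);print(P.round(3))
print(proj(p,[(.415,-.136,0)]))
for n in("scene","top"):
    q=p if n=="top" else env.grab_frame(n)
    for l in("titration_stand","support_stand","dropper_bottle","beaker_dirty","flask_clear"):
        for s in env.silhouettes(q,l)[:1]:
            ys,xs=np.nonzero(s["region"]);print(n,l,round(s["conf"],2),xs.min(),xs.max(),ys.min(),ys.max())
s=env.grab_frame("scene")["pixels"][:,:,::-1]
cv2.imwrite("pics/s1.png",cv2.resize(s[130:330,170:360],(760,800)[:2] if 0 else (570,600),interpolation=cv2.INTER_CUBIC))
E
```

```text
[[ 0.611  0.019  0.014]
 [ 0.611 -0.18   0.014]
 [ 0.351 -0.182  0.014]
 [ 0.345  0.001  0.014]]
[[277.22493745 254.69078   ]]
scene dropper_bottle 0.6 218 227 271 282
scene flask_clear 0.55 218 222 274 282
top support_stand 0.19 404 431 242 258
top dropper_bottle 0.45 197 209 169 175
top beaker_dirty 0.69 384 408 204 223
top flask_clear 0.62 403 432 242 259
```

View pics/s1.png

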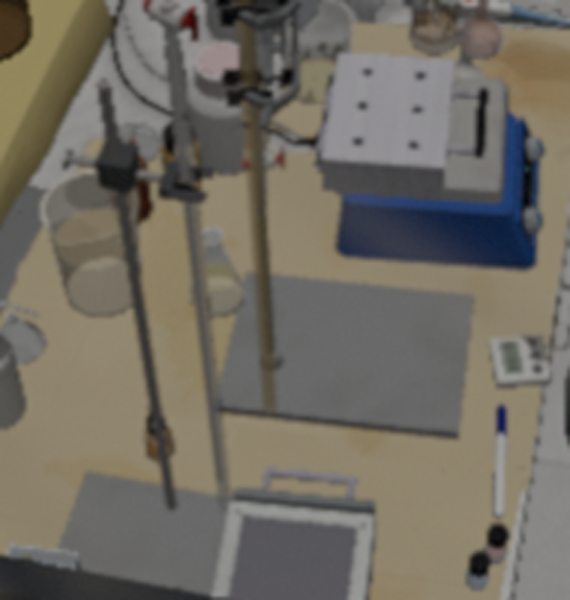

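```bash
cat >> h.py <<'E'
MC=np.array([.4785,-.2885]);MY=.110
CC=np.array([.4667,.2571]);th=np.radians(4.95);D=np.array([np.sin(th),-np.cos(th),0])   # drawer opens along D
HB=np.array([.479,.1172,.062])   # bar at start
CYX=np.array([np.cos(th),np.sin(th),0])   # along bar, away from robot
def dn(yaw): # tool down, fingers close along world-y turned by yaw
    return quat([0,0,-1],[-np.sin(yaw),np.cos(yaw),0])
E
python3 - <<'E'
from h import *
p=env.grab_frame("scene")
print("rod bases",ray(p,[(227,298),(244,297)],.012).round(3), "burette tip", ray(p,[(260,267)],.014).round(3))
print("beaker/drop",[ (l,[ (d["point"],d["conf"]) for d in env.recognise(env.grab_frame("top"),l)[:1]]) for l in("dropper_bottle","beaker_dirty","flask_clear")])
for s in(1,-1):
    q=quat([np.sin(.44)*1,0.087*np.sin(.44),-np.cos(.44)],s*D)
    b=HB-.026*CYX
    g=b+.0295*D+[0,0,-.015]; 
    for z in(.15,0):
        T=tcp(g+[0,0,z],q,.160); print(s,T.round(3),env.solve_ik(T,q))
print(env.solve_ik([.2,-.3,.45],dn(0)),env.solve_ik([.2,-.3,.45],dn(np.pi)),env.solve_ik([.3,.1,.45],dn(0)))
# lid
for s in(1,-1):
  ex=np.array([np.cos(MY),np.sin(MY),0]);ey=np.array([-np.sin(MY),np.cos(MY),0]);ez=np.array([0,0,1.])
  hinge=np.array([*MC,.135])+.071*ex+.024*ez
  for t in(0,.2,.5,1,1.5,1.85):
    bar=hinge-.172*(np.cos(t)*ex-np.sin(t)*ez)+.014*(np.sin(t)*ex+np.cos(t)*ez)
    zd=np.cos(t)*ex-np.sin(t)*ez; yd=s*(np.sin(t)*ex+np.cos(t)*ez)
    q=quat(zd,yd);T=tcp(bar,q,.149);j=env.solve_ik(T,q);print(s,t,T.round(3),None if j is None else np.round(j,2))
E
```

```text
rod bases [[0.614 0.146 0.012]
 [0.564 0.131 0.012]] burette tip [[0.542 0.014 0.014]]
beaker/drop [('dropper_bottle', []), ('beaker_dirty', [([0.5376, -0.4859, 0.0332], 0.91)]), ('flask_clear', [])]
1 [0.388 0.08  0.342] [ 0.01032363 -0.05806307  2.1174756   0.0544868   0.64256693  1.45835888]
1 [0.388 0.08  0.192] [0.01032363 0.21189764 2.36458071 0.25656164 0.12896564 1.24747215]
-1 [0.388 0.08  0.342] [ 0.01032363 -0.05806307  2.1174756   0.0544868   0.64256693 -1.68323377]
-1 [0.388 0.08  0.192] [ 0.01032363  0.21189764  2.36458071  0.25656164  0.12896564 -1.8941205 ]
None [-1.17648349e+00 -8.48832229e-02  1.80686462e+00 -4.44089210e-16
  1.41961126e+00  3.94312836e-01] [ 1.00487490e-01 -1.60102365e-01  1.86790427e+00 -4.44089210e-16
  1.43379075e+00 -1.47030884e+00]
1 0 [ 0.23  -0.316  0.173] None
1 0.2 [ 0.239 -0.315  0.236] None
1 0.5 [ 0.276 -0.311  0.325] [-1.45  0.14  2.23  1.21  1.22 -2.3 ]
1 1 [ 0.388 -0.298  0.437] [-0.99  0.04  1.8   0.57  1.1  -1.31]
1 1.5 [ 0.54  -0.282  0.48 ] [-0.61  0.28  1.31  0.05  1.49 -0.72]
1 1.85 [ 0.65  -0.27   0.464] [-0.45  0.54  0.96 -0.15  1.88 -0.59]
-1 0 [ 0.23  -0.316  0.173] [-1.66  0.78  2.48  1.37  1.55 -0.12]
-1 0.2 [ 0.239 -0.315  0.236] [-1.62  0.47  2.42  1.37  1.42  0.25]
-1 0.5 [ 0.276 -0.311  0.325] [-1.45  0.14  2.23  1.21  1.22  0.84]
-1 1 [ 0.388 -0.298  0.437] [-0.99  0.04  1.8   0.57  1.1   1.83]
-1 1.5 [ 0.54  -0.282  0.48 ] [-0.61  0.28  1.31  0.05  1.49  2.42]
-1 1.85 [ 0.65  -0.27   0.464] [-0.45  0.54  0.96 -0.15  1.88  2.55]
```

```bash
python3 - <<'E'
from h import *
t=.30
q=quat([np.sin(t)*CYX[0],np.sin(t)*CYX[1],-np.cos(t)],D)
b=HB-.026*CYX; g=b+.0295*D+[0,0,-.015]
print(env.solve_ik(tcp(g,q,.16),q))
env.movel([.2,-.3,.45],v=.3)
env.move_pose([.3,.05,.42],q)
env.move_pose(tcp(g+[0,0,.13],q,.16),q)
o=st();f0=o["wrist_force"]
p=env.grab_frame("wrist");cv2.imwrite("pics/w1.png",p["pixels"][:,:,::-1])
p=env.grab_frame("scene");cv2.imwrite("pics/s2.png",cv2.resize(p["pixels"][200:350,190:340,::-1],(600,600)))
E
```

```text
[0.02043379 0.22524768 2.24915128 0.05412858 0.36829977 1.4572692 ]
t5.6 p [0.408 0.081 0.33 ] F [-0.2 -0.5  0. ] w 0.0858 g 0.0
```

View pics/w1.png

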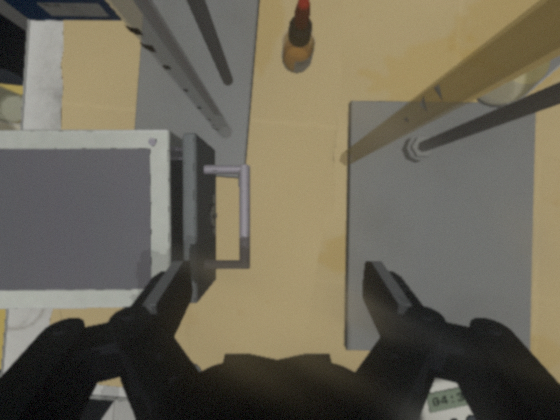

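The wrist view shows the handle bar at column 246, rows 168–265. The drawer is slightly ajar, the dropper bottle is at (297,40) and the stand's rods are at (345,155) and (415,148). I'll refine the bar position and then pull.

```bash
python3 - <<'E'
from h import *
p=env.grab_frame("wrist")
H=ray(p,[(245,168),(246,265)],.062);print(H.round(4),H.mean(0).round(4))
print("rods",ray(p,[(345,155),(415,148)],.014).round(3),"bottle",ray(p,[(297,60)],.0).round(3))
print("panel",ray(p,[(183,135),(193,300),(214,165),(212,285)],.088).round(4))
cb=ray(p,[(170,130),(169,304)],.092);print(cb.round(4))
E
```

```text
[[0.5204 0.119  0.062 ]
 [0.4344 0.1108 0.062 ]] [0.4774 0.1149 0.062 ]
rods [[ 0.548  0.021  0.014]
 [ 0.562 -0.051  0.014]] bottle [[0.65 0.08 0.  ]]
panel [[0.5394 0.1675 0.088 ]
 [0.4084 0.1485 0.088 ]
 [0.5177 0.1409 0.088 ]
 [0.4217 0.1344 0.088 ]]
[[0.5416 0.1766 0.092 ]
 [0.4051 0.166  0.092 ]]
```

```bash
sed -i 's/^HB=.*/HB=np.array([.4785,.1160,.062])/' h.py; python3 - <<'E'
from h import *
t=.30
q=quat([np.sin(t)*CYX[0],np.sin(t)*CYX[1],-np.cos(t)],D)
b=HB-.026*CYX; g=b+.0295*D+[0,0,-.015]
env.movel(tcp(g+[0,0,.05],q,.16),attitude=q)
f0=env.observe()["wrist_force"]
for z in(.03,.015,0):
    env.movel(tcp(g+[0,0,z],q,.16),v=.05); f=env.observe()["wrist_force"]-f0; print(z,f.round(1))
    if np.linalg.norm(f)>12: raise SystemExit
d=0
while d<.20:
    d+=.02 if d<.12 else .004
    env.movel(tcp(g+d*D,q,.16),v=.08); f=env.observe()["wrist_force"]-f0
    if d>.1: print(round(d,3),f.round(1))
    if np.linalg.norm(f)>14: break
st()
p=env.grab_frame("scene");cv2.imwrite("pics/s3.png",cv2.resize(p["pixels"][180:350,190:360,::-1],(600,600)))
E
```

```text
0.03 [-0.9 -0.6 -0.5]
0.015 [ 0.  -0.1  0.1]
0 [-0.8 -0.7 11.4]
0.12 [ 6.6 -0.8  4.3]
0.124 [ 6.3 -1.9  3.5]
0.128 [ 7.2 -1.2  3.4]
0.132 [ 6.7 -1.2  3. ]
0.136 [ 6.4 -2.   2.2]
0.14 [ 6.6 -0.6  3.3]
0.144 [ 7.4 -1.7  3.2]
0.148 [ 6.3 -1.1  3.1]
0.152 [ 7.1 -0.4  2.8]
0.156 [ 6.7 -0.7  3.4]
0.16 [7.4 1.5 4.1]
0.164 [10.8 10.7  5.1]
t13.0 p [ 0.424 -0.082  0.201] F [11.2 11.4  5.9] w 0.0854 g 16.4
```

View pics/s3.png

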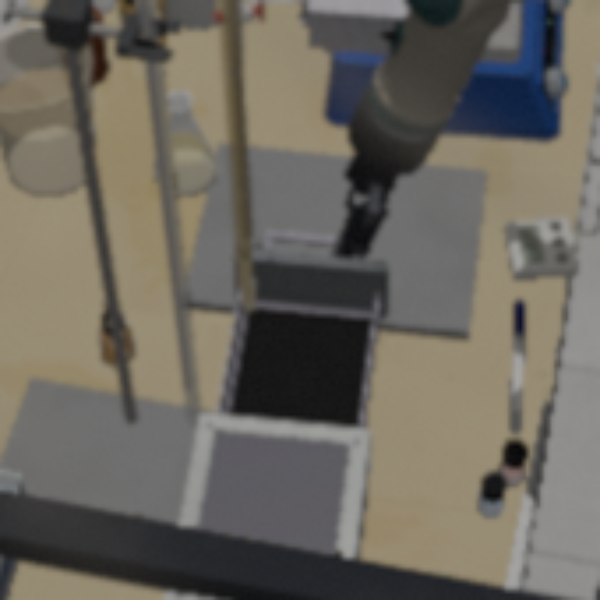

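The scene view shows the drawer right out, its dark floor at (305,365), with the handle bar at (300,240). Next is the lid.

```bash
cat >> h.py <<'E'
ex=np.array([np.cos(MY),np.sin(MY),0]);ey=np.array([-np.sin(MY),np.cos(MY),0]);ez=np.array([0,0,1.])
hinge=np.array([*MC,.135])+.071*ex+.024*ez
def lid(t,off=.149,pt=None):
    bar=hinge-.172*(np.cos(t)*ex-np.sin(t)*ez)+.014*(np.sin(t)*ex+np.cos(t)*ez)
    pt=t if pt is None else pt
    q=quat(np.cos(pt)*ex-np.sin(pt)*ez,-(np.sin(pt)*ex+np.cos(pt)*ez))
    return bar,tcp(bar,q,off),q
E
python3 - <<'E'
from h import *
o=st();P=np.array(o["position"])
P=P-.004*D; env.movel(P,v=.03)
env.movel(P+[0,0,.05],v=.06); st()
p=env.grab_frame("wrist");cv2.imwrite("pics/w2.png",p["pixels"][:,:,::-1])
env.movel(P+[-.1,0,.2],v=.25)
b,T,q=lid(0)
T0=T+.0295*ez
for X in(T0-.06*ex+.06*ez,T0-.06*ex,T0): print(env.solve_ik(X,q))
env.move_pose([.25,-.25,.42],dn(np.pi+MY)); st()
p=env.grab_frame("wrist");cv2.imwrite("pics/w3.png",p["pixels"][:,:,::-1])
E
```

```text
t13.1 p [ 0.424 -0.082  0.201] F [11.6 11.   6.7] w 0.0855 g 16.3
t14.4 p [ 0.424 -0.078  0.251] F [ 0.5 -0.5 -0.3] w 0.0851 g 0.0
[-1.83080787  0.50851935  2.41908019  1.20849785  1.64766826  0.19990676]
[-1.83080787  0.68804437  2.45944438  1.20079065  1.56866416 -0.00549707]
[-1.65842922  0.69039974  2.47140368  1.37320275  1.56682823 -0.01981745]
t16.1 p [ 0.25  -0.249  0.419] F [-0.7  0.4 -0.8] w 0.0854 g 0.0
```

View pics/w3.png

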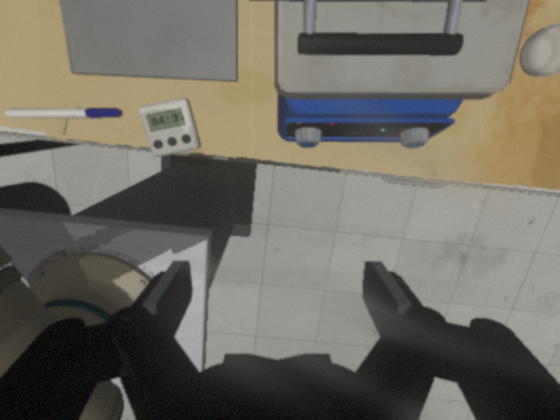

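The wrist view shows the grip bar from (299,43) to (462,43), over the hotplate's grey rim.

```bash
python3 - <<'E'
from h import *
p=env.grab_frame("wrist")
G=ray(p,[(299,43),(462,43)],.173);print(G.round(4),G.mean(0).round(4),np.linalg.norm(G[0]-G[1]),"yaw",np.arctan2(G[0][0]-G[1][0],-(G[0][1]-G[1][1])))
print("pred",lid(0)[0])
b,T,q=lid(0);T0=T+.0295*ez
env.move_pose(T0-.06*ex+.06*ez,q);env.movel(T0-.06*ex,v=.1)
f0=env.observe()["wrist_force"]
for d in(.04,.02,.01,0):
    env.movel(T0-d*ex,v=.05);f=env.observe()["wrist_force"]-f0;print(d,f.round(1))
    if np.linalg.norm(f)>12: raise SystemExit
p=env.grab_frame("wrist");cv2.imwrite("pics/w4.png",p["pixels"][:,:,::-1])
E
```

```text
[[ 0.3713 -0.2494  0.173 ]
 [ 0.3826 -0.3541  0.173 ]] [ 0.3769 -0.3017  0.173 ] 0.10533021582901197 yaw -3.0342015233432837
pred [ 0.37811043 -0.29958761  0.173     ]
0.04 [-1.  -0.5  0.1]
0.02 [-0.4 -0.2 -0.6]
0.01 [-0.2 -0.4 -0.4]
0 [-0.3  0.3 -0.9]
```

View pics/w4.png

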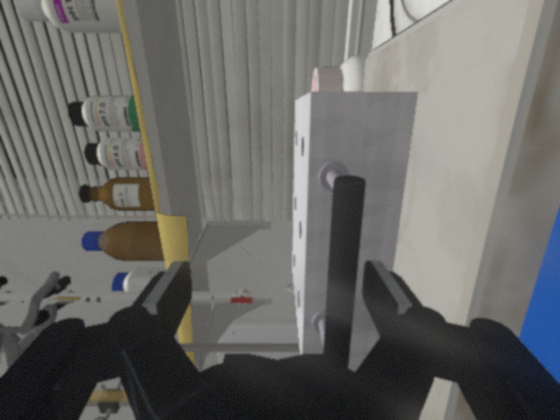

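The bar at (345,260) lies between the fingers, with the lower finger at (385,280) under it. Close on it and follow the arc.

```bash
python3 - <<'E'
from h import *
env.grasp();o=st()
t0=np.arcsin(.0295/.1725)
for t in list(np.arange(.25,1.86,.1))+[1.88]:
    b,T,q=lid(t); env.movel(T,v=.12,attitude=q); f=env.observe()["wrist_force"]
    if np.linalg.norm(f)>25: print(t,f.round(1))
    if np.linalg.norm(f)>60: break
st()
E
```

```text
t20.6 p [ 0.23  -0.316  0.202] F [-1.6 -1.3 -2. ] w 0.0110 g 58.3
0.25 [-37.6  -3.2  11.1]
0.35 [-35.5  -2.9  14. ]
0.44999999999999996 [-29.6  -3.3  16.6]
0.5499999999999999 [-26.7  -2.6  17.9]
0.6499999999999999 [-22.5  -3.3  19.4]
0.7499999999999999 [-17.3  -3.9  18.4]
t28.1 p [ 0.66  -0.27   0.461] F [ 5.4 -7.4  8.9] w 0.0111 g 63.2
```

```bash
python3 - <<'E'
from h import *
env.let_go();o=st()
z=zax(o["eef_rot"]);P=np.array(o["position"])
env.movel(P-.08*z,v=.12)
env.move_pose([.42,-.30,.47],dn(np.pi+MY));st()
p=env.grab_frame("wrist");cv2.imwrite("pics/w5.png",p["pixels"][:,:,::-1])
for l in("block0_center","block1_center","block2_center","lid_grip"):
    print(l,[(np.round(d["point"],3).tolist(),round(d["conf"],2)) for d in env.recognise(p,l)[:4]])
E
```

```text
t28.8 p [ 0.659 -0.268  0.461] F [-0.6  0.8  0.2] w 0.0852 g 0.0
t31.2 p [ 0.42 -0.3   0.47] F [-0.3  0.4 -0.7] w 0.0854 g 0.0
block0_center [([0.488, -0.344, 0.178], 0.59)]
block1_center [([0.485, -0.29, 0.179], 0.67)]
block2_center [([0.476, -0.239, 0.176], 0.69), ([0.561, -0.284, 0.176], 0.65)]
lid_grip [([0.558, -0.277, 0.174], 0.95)]
```

View pics/w5.png

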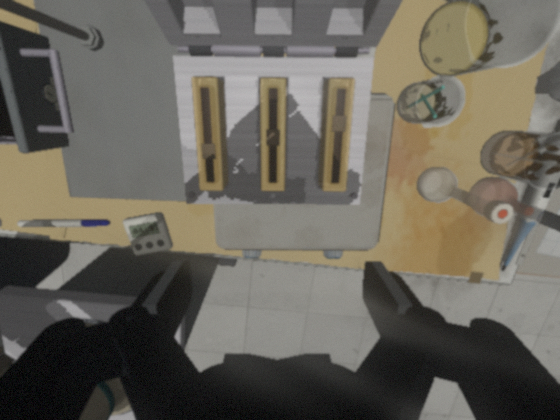

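The wrist view shows the lid open, with three castings at columns 207, 272 and 338 and rows 78–190. The open drawer is at the left. Start with block2, using an offset grasp so the inner finger goes into the gap between castings.

```bash
cat >> h.py <<'E'
def blk(i): return MC+(i-1)*.056*ey[:2]
QM=dn(np.pi+MY)
E
python3 - <<'E'
from h import *
p=env.grab_frame("wrist")
for i,c in((2,[(193,78),(218,78),(222,190),(200,190)]),(1,[(260,78),(286,78),(284,190),(261,190)]),(0,[(328,80),(353,80),(346,190),(323,190)])):
    X=ray(p,c,.179);v=X[0]+X[1]-X[2]-X[3];print(i,X.mean(0).round(4),"pred",blk(i).round(4),"yaw",np.arctan2(v[1],v[0]).round(3),[np.linalg.norm(X[k]-X[k-1]).round(3) for k in range(4)])
E
```

```text
2 [ 0.4704 -0.2352  0.179 ] pred [ 0.4724 -0.2328] yaw 0.089 [np.float64(0.094), np.float64(0.02), np.float64(0.094), np.float64(0.02)]
1 [ 0.4765 -0.2902  0.179 ] pred [ 0.4785 -0.2885] yaw 0.102 [np.float64(0.094), np.float64(0.021), np.float64(0.094), np.float64(0.021)]
0 [ 0.4819 -0.3455  0.179 ] pred [ 0.4846 -0.3442] yaw 0.118 [np.float64(0.092), np.float64(0.02), np.float64(0.092), np.float64(0.021)]
```

```bash
sed -i 's/def blk(i): return MC/def blk(i): return np.array([.4775,-.2895])/' h.py; python3 - <<'E'
from h import *
b=blk(2);c=b+.021*ey[:2]
env.move_pose([*c,.40],QM)
f0=env.observe()["wrist_force"]
for z in(.36,.345,.333):
    env.movel([*c,z],v=.06);f=env.observe()["wrist_force"]-f0;print(z,f.round(1))
    if np.linalg.norm(f)>12: raise SystemExit
env.grasp();st()
for k in range(1,9):
    env.movel([*(b+(.021-.003*k)*ey[:2]),.333],v=.03);o=st()
    if k==2 and o["gripper_width"]<.03: break
    if k>=3 and o["gripper_width"]<.026: break
E
```

```text
0.36 [-0.6  1.2  0.4]
0.345 [ 0.6  0.8 -0.4]
0.333 [-0.1  1.1  0.7]
t34.3 p [ 0.471 -0.225  0.34 ] F [ -8.3 -35.4  14.1] w 0.0206 g 60.9
t34.5 p [ 0.471 -0.226  0.34 ] F [ -8.8 -29.6  16.3] w 0.0206 g 60.8
t34.8 p [ 0.471 -0.227  0.339] F [ -7.7 -22.   20.1] w 0.0205 g 60.8
```

```bash
python3 - <<'E'
from h import *
b=blk(2)
for y in(.012,.008,.004,.001):
    env.movel([*(b+y*ey[:2]),.337],v=.03)
st()
env.movel([*b,.36],v=.04);st()
env.movel([*b,.43],v=.1);st()
p=env.grab_frame("wrist");cv2.imwrite("pics/w6.png",p["pixels"][:,:,::-1])
E
```

```text
t35.9 p [ 0.472 -0.233  0.339] F [-0.6  2.4 10. ] w 0.0205 g 59.9
t36.6 p [ 0.471 -0.234  0.36 ] F [-1.1 -0.7 -0.7] w 0.0206 g 58.8
t37.5 p [ 0.471 -0.234  0.429] F [-0.8  0.4 -2.1] w 0.0204 g 58.8
```

View pics/w6.png

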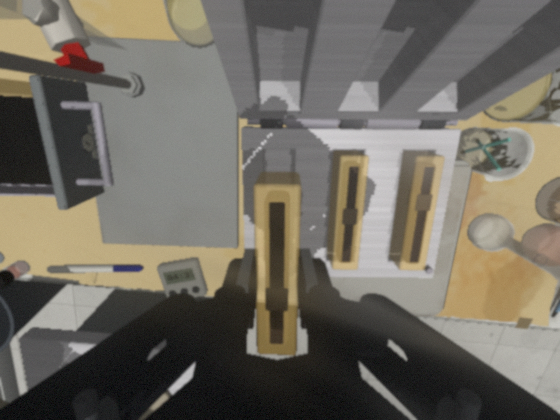

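The wrist view shows block2 held at (277,265), with the other two castings still seated. Carry it across in front of the stand to the drawer.

```bash
cat >> h.py <<'E'
FC=np.array([CC[0]+.1655*D[0],CC[1]+.1655*D[1]])
QD=dn(np.pi+th)
def carry():
    P=np.array(env.observe()["position"])
    env.movel([.36,-.22,.42],v=.25)
    env.movel([.36,.08,.40],v=.3,attitude=QD)
def place(u,zb=.219):
    c=FC+u*D[:2]
    env.movel([*c,.36],v=.2,attitude=QD)
    o=st()
    env.movel([*c,.25],v=.15);f0=env.observe()["wrist_force"]
    z=.235
    while z>zb-.015:
        env.movel([*c,z],v=.05);f=env.observe()["wrist_force"]-f0
        if f[2]>4: break
        z-=.002
    print("z",z,f.round(1))
    st();env.let_go();st();env.movel([*c,.30],v=.1)
E
python3 - <<'E'
from h import *
print([env.solve_ik(x,QD) is not None for x in([.36,.08,.4],[*FC,.22])],FC)
carry();o=st()
p=env.grab_frame("top");cv2.imwrite("pics/t6.png",cv2.resize(p["pixels"][180:300,100:260,::-1],(800,600),interpolation=cv2.INTER_CUBIC))
c=[*FC,.024];print(proj(p,[c,c+.0815*D+.059*CYX,c+.0815*D-.059*CYX,c-.0775*D+.059*CYX,c-.0775*D-.059*CYX]).round(1).tolist())
E
```

```text
[True, True] [0.48098039 0.09221725]
t39.3 p [0.36 0.08 0.4 ] F [-0.3 -0.9 -1.7] w 0.0206 g 58.8
[[198.7, 231.7], [225.1, 209.3], [228.1, 249.7], [171.1, 213.9], [173.6, 254.2]]
```

View pics/t6.png

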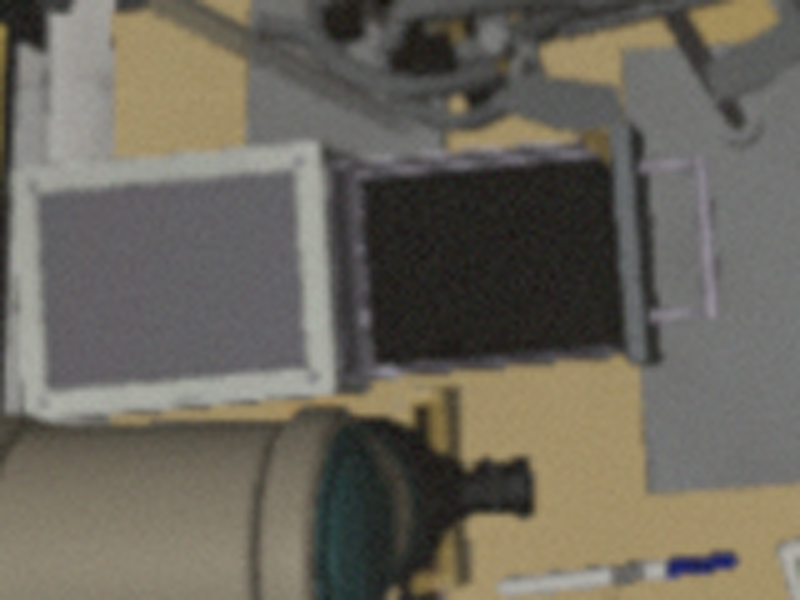

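The top view shows the open drawer's dark floor between (365,180) and (620,345) in the crop, which matches my projected corners. The held block is in front of it. Now place it.

```bash
python3 - <<'E'
from h import *
place(.020);st()
p=env.grab_frame("wrist")
for l in("block2_center","drawer_floor"):print(l,[(np.round(d["point"],3).tolist(),round(d["conf"],2)) for d in env.recognise(p,l)[:4]])
m=env.silhouettes(p,"block2_center")
for s in m[:2]:
    r=cv2.minAreaRect(np.argwhere(s["region"])[:,::-1].astype(np.float32));B=ray(p,cv2.boxPoints(r),.056);print(round(s["conf"],2),B.round(3).tolist(),B.mean(0).round(4))
E
```

```text
t40.1 p [0.482 0.072 0.36 ] F [-0.7  0.1 -0.6] w 0.0205 g 58.8
z 0.21499999999999997 [-1.4 -0.   6.7]
t44.0 p [0.483 0.072 0.216] F [-1.4  0.6  6.2] w 0.0205 g 59.6
t44.6 p [0.483 0.072 0.215] F [-0.4 -0.   0. ] w 0.0855 g 0.0
t45.6 p [0.482 0.072 0.299] F [-0.7  0.3  0.5] w 0.0853 g 0.0
block2_center [([0.49, 0.07, 0.055], 0.85)]
drawer_floor []
```

```bash
cat >> h.py <<'E'
def push(u0,u1,v=.006):
    c=lambda u:FC+u*D[:2]+v*CYX[:2]
    env.movel([*c(u0),.30],v=.15);env.grasp()
    f0=env.observe()["wrist_force"]
    env.movel([*c(u0),.22],v=.1);env.movel([*c(u0),.208],v=.04)
    print("down",(env.observe()["wrist_force"]-f0).round(1))
    u=u0
    while abs(u-u1)>1e-4:
        u+=np.clip(u1-u,-.006,.006)
        env.movel([*c(u),.208],v=.06);f=env.observe()["wrist_force"]-f0
        if np.linalg.norm(f[:2])>8: print("stop",u,f.round(1));break
    print("push end",u,f.round(1))
    env.movel([*c(u-np.sign(u1-u0)*.003),.208],v=.05)
    env.movel([*c(u),.33],v=.15);env.let_go()
def look(names,n="wrist"):
    p=env.grab_frame(n)
    for l in names:print(l,[(np.round(d["point"],3).tolist(),round(d["conf"],2)) for d in env.recognise(p,l)[:4]])
    return p
E
python3 - <<'E'
from h import *
push(-.02,.041)
env.movel([*(FC-.03*CYX[:2]),.38]);look(["block2_center","drawer_grip"])
env.movel([.36,.08,.42],v=.2);env.movel([.36,-.22,.43],v=.3,attitude=QM)
env.movel([.40,-.30,.46],v=.2)
p=look(["block0_center","block1_center","lid_grip"]);cv2.imwrite("pics/w7.png",p["pixels"][:,:,::-1])
st()
E
```

```text
down [ 0.8  0.6 -0.5]
push end 0.041 [ 1.1  0.1 -0.3]
block2_center [([0.489, 0.029, 0.055], 0.83)]
drawer_grip [([0.483, 0.095, 0.027], 0.77)]
block0_center [([0.488, -0.345, 0.177], 0.62)]
block1_center [([0.486, -0.29, 0.183], 0.73)]
lid_grip [([0.549, -0.285, 0.17], 0.7)]
t56.6 p [ 0.399 -0.299  0.46 ] F [-0.1 -0.3  0.9] w 0.0856 g 0.0
```

```bash
cat >> h.py <<'E'
def pick(i,off):
    b=blk(i);c=b+off*ey[:2]
    env.move_pose([*c,.40],QM)
    f0=env.observe()["wrist_force"]
    for z in(.36,.345,.333):
        env.movel([*c,z],v=.06);f=env.observe()["wrist_force"]-f0
        if np.linalg.norm(f)>12: print("hit",z,f);raise SystemExit
    env.grasp();st()
    for k in np.arange(.85,-.01,-.17):
        if off: env.movel([*(b+off*k*ey[:2]),.337],v=.03)
    st();env.movel([*b,.36],v=.04);st();env.movel([*b,.43],v=.1);st()
E
python3 - <<'E'
from h import *
pick(0,-.021)
p=look(["block0_center","block1_center"])
E
```

```text
t59.3 p [ 0.485 -0.354  0.335] F [-3.8 36.4 26.1] w 0.0206 g 61.0
t61.0 p [ 0.484 -0.346  0.338] F [ 0.9 -0.7 -0.9] w 0.0206 g 60.6
t61.7 p [ 0.484 -0.345  0.36 ] F [-0.3  0.3 -0.7] w 0.0208 g 60.6
t62.5 p [ 0.483 -0.345  0.429] F [ 0.1  0.8 -1.2] w 0.0207 g 60.6
block0_center [([0.498, -0.347, 0.275], 0.7)]
block1_center [([0.484, -0.29, 0.179], 0.59)]
```

```bash
python3 - <<'E'
from h import *
carry();o=st()
if o["grip_force"]<20: raise SystemExit
place(-.018);p=look(["block0_center","block2_center"])
E
```

```text
t64.7 p [0.36 0.08 0.4 ] F [-0.5  0.1 -1.6] w 0.0202 g 60.6
t65.5 p [0.479 0.11  0.36 ] F [-0.1 -0.5 -0.7] w 0.0203 g 60.6
z 0.20899999999999996 [-4.  -0.9 20.4]
t70.1 p [0.48  0.11  0.211] F [-3.9 -0.5 19.4] w 0.0209 g 63.1
t70.7 p [0.48  0.107 0.21 ] F [ -0.4 -18.2   8.2] w 0.0852 g 8.3
block0_center [([0.487, 0.107, 0.056], 0.95)]
block2_center [([0.496, 0.032, 0.053], 0.9)]
```

```bash
python3 - <<'E'
from h import *
push(.022,-.041)
env.movel([*(FC-.03*CYX[:2]),.38]);p=look(["block0_center","block2_center"])
cv2.imwrite("pics/w8.png",p["pixels"][:,:,::-1])
env.movel([.36,.08,.42],v=.2);env.movel([.36,-.22,.43],v=.3,attitude=QM)
env.movel([.40,-.30,.46],v=.2)
p=look(["block1_center"]);pick(1,0)
carry();st();look(["block1_center"])
E
```

```text
down [-0.1  0.5 -0.3]
push end -0.041 [ 0.1 -5.4  3.2]
block0_center [([0.479, 0.152, 0.057], 0.93)]
block2_center [([0.492, 0.029, 0.056], 0.66), ([0.483, 0.077, 0.024], 0.28)]
block1_center [([0.483, -0.286, 0.18], 0.72)]
t85.2 p [ 0.478 -0.29   0.333] F [ 0.4 -0.2  2. ] w 0.0209 g 60.2
t85.2 p [ 0.478 -0.29   0.333] F [ 0.4 -0.2  2. ] w 0.0209 g 60.2
t86.0 p [ 0.477 -0.289  0.36 ] F [-0.2  0.4 -0.4] w 0.0208 g 59.8
t86.9 p [ 0.477 -0.289  0.429] F [-0.3 -0.2 -1.1] w 0.0205 g 59.8
t88.8 p [0.36 0.08 0.4 ] F [ 0.5 -0.4 -1.7] w 0.0209 g 59.8
block1_center [([0.373, 0.083, 0.248], 0.6)]
```

View pics/w8.png

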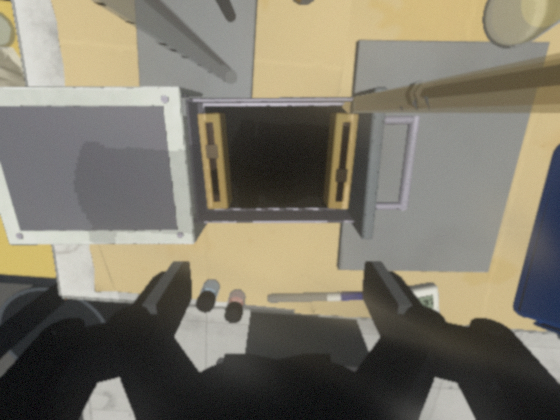

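The wrist view shows the two castings laid flat at the drawer's ends, at (213,160) and (342,160), with the middle free. Place the third there.

```bash
python3 - <<'E'
from h import *
place(.002,.213)
env.movel([*(FC-.03*CYX[:2]),.38]);p=look(["block0_center","block1_center","block2_center"]);st()
cv2.imwrite("pics/w9.png",p["pixels"][:,:,::-1])
env.movel([.36,.08,.42],v=.2)
look(["block0_center","block1_center","block2_center"],"top")
E
```

```text
t89.6 p [0.48 0.09 0.36] F [0.1 1.1 0.2] w 0.0208 g 59.8
z 0.20899999999999996 [-1.1  0.1  6.3]
t94.2 p [0.481 0.09  0.21 ] F [-1.  -0.6  6.5] w 0.0209 g 60.7
t94.9 p [0.481 0.09  0.209] F [ 0.7  0.1 -0.4] w 0.0853 g 0.2
block0_center [([0.481, 0.152, 0.054], 0.75)]
block1_center [([0.485, 0.092, 0.054], 0.68)]
block2_center [([0.492, 0.03, 0.053], 0.63)]
t96.8 p [0.451 0.09  0.379] F [-0.4  0.1 -0.2] w 0.0854 g 0.0
block0_center [([0.479, 0.149, 0.054], 0.7), ([0.487, 0.028, 0.059], 0.32)]
block1_center [([0.481, 0.077, 0.022], 0.53), ([0.482, 0.092, 0.059], 0.52), ([0.592, -0.279, 0.243], 0.37)]
block2_center [([0.486, 0.03, 0.055], 0.53)]
```

View pics/w9.png

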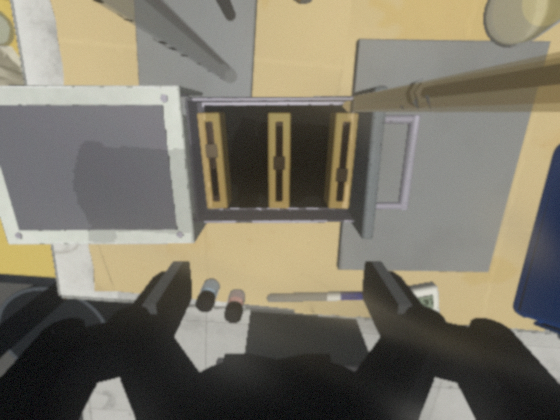

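The wrist view shows all three castings flat in one layer at columns 213, 279 and 342, with the handle bar at column 408, rows 118–205. Now push the drawer home.

```bash
python3 - <<'E'
from h import *
p=env.grab_frame("wrist")
env.movel([*(FC-.03*CYX[:2]),.38],v=.2);p=env.grab_frame("wrist")
H=ray(p,[(412,118),(405,207)],.062);B=H.mean(0);print(H.round(4),"travel",(B-HB)@D)
t=.30
q=quat([np.sin(t)*CYX[0],np.sin(t)*CYX[1],-np.cos(t)],D)
env.movel([.36,.02,.42],v=.2)
b=B-.024*CYX; g=b+.04*D+[0,0,-.012]
env.move_pose(tcp(g+[0,0,.12],q,.173),q);env.grasp()
f0=env.observe()["wrist_force"]
for z in(.05,.02,0):
    env.movel(tcp(g+[0,0,z],q,.173),v=.08);f=env.observe()["wrist_force"]-f0;print(z,f.round(1))
    if np.linalg.norm(f)>10: raise SystemExit
d=0
while d<.23:
    d+=.01 if d<.16 else .003
    env.movel(tcp(g-d*D,q,.173),v=.06);f=env.observe()["wrist_force"]-f0
    if d<.035 or d>.16: print(round(d,3),f.round(1))
    if np.linalg.norm(f)>15: break
o=st();P=np.array(o["position"])
env.movel(P+.02*D,v=.05);env.movel(P+.03*D+[-.03,0,.2],v=.15);env.let_go()
look(["drawer_grip","cabinet","drawer_floor"]);look(["drawer_grip"],"top")
E
```

```text
[[ 0.5326 -0.0291  0.062 ]
 [ 0.4465 -0.0418  0.062 ]] travel 0.1518074184661342
0.05 [-0.3 -0.2  0.2]
0.02 [0.4 0.9 0.2]
0 [ 1.1  0.6 -0.1]
0.01 [1.2 0.4 0.4]
0.02 [ 0.4 -0.4  0.2]
0.03 [ 0.8  1.3 -0.1]
0.163 [ 1.3  1.  -0.2]
0.166 [ 1.1  0.7 -0.6]
0.169 [-0.3  1.2 -0.1]
0.172 [ 0.6  0.2 -0.6]
0.175 [0.6 0.4 0.3]
0.178 [-0.   0.4  0. ]
0.181 [ 1.4 -1.5  0.8]
0.184 [  0.4 -17.8   1.6]
t109.7 p [0.402 0.1   0.215] F [ -0.1 -18.5   1.6] w -0.0003 g 9.6
drawer_grip []
cabinet [([0.466, 0.243, 0.093], 0.64)]
drawer_floor [([0.476, 0.159, 0.067], 0.93)]
drawer_grip [([0.482, 0.159, 0.063], 0.64)]
```

```bash
python3 - <<'E'
from h import *
env.movel([.36,.0,.42],v=.25);env.movel([.36,-.22,.45],v=.3,attitude=QM)
look(["block0_center","block1_center","block2_center"],"top")
env.move_pose([.42,-.30,.47],QM)
b,T,q=lid(1.95,pt=1.85); z=zax(q)
print(env.solve_ik(T,q))
env.move_pose(T-.08*z,q)
f0=env.observe()["wrist_force"]
for d in(.04,.02,.01,0):
    env.movel(T-d*z,v=.06);f=env.observe()["wrist_force"]-f0;print(d,f.round(1))
    if np.linalg.norm(f)>12: raise SystemExit
env.grasp();o=st()
if o["gripper_width"]<.006: raise SystemExit
for t in list(np.arange(1.85,.25,-.1))+[.19]:
    b,T,q=lid(t); env.movel(T,v=.12,attitude=q); f=env.observe()["wrist_force"]
    if np.linalg.norm(f)>35: print(t,f.round(1))
    if np.linalg.norm(f)>80: raise SystemExit
st()
E
```

```text
block0_center []
block1_center []
block2_center []
[-0.44056411  0.5648924   0.92965098 -0.15210285  1.88326921  2.56139007]
0.04 [-0.4  0.4  0.2]
0.02 [-0.1 -0.3  0.1]
0.01 [-1.4  0.   1. ]
0 [ 0.3  1.  -0.5]
t119.1 p [ 0.665 -0.268  0.457] F [-5.6 -0.6  3.2] w 0.0112 g 58.4
0.7499999999999991 [-25.2   8.1  25.8]
0.649999999999999 [-33.9   8.2  27.7]
0.5499999999999989 [-43.8   7.   29.7]
0.44999999999999885 [-50.9   7.   27.5]
0.34999999999999876 [-56.1   6.4  24.5]
0.19 [-57.2   5.9  12.9]
t126.2 p [ 0.236 -0.315  0.233] F [-57.2   5.9  12.9] w 0.0110 g 65.4
```

```bash
python3 - <<'E'
from h import *
b,T,q=lid(0)
T0=T+.031*ez-.004*ex
env.movel(T0+.015*ez,v=.05,attitude=q);st()
env.movel(T0,v=.05,attitude=q);st()
env.let_go();env.hold(.5);st()
env.movel(T0-.09*ex,v=.08);st()
env.movel(T0-.09*ex+.12*ez,v=.15)
env.move_pose([.20,-.33,.45],dn(np.pi+MY));env.hold(.5);st()
for n in("top","scene"):
    p=look(["lid_grip","mould_lid","drawer_grip","block0_center"],n);cv2.imwrite(f"pics/{n}F.png",p["pixels"][:,:,::-1])
im=cv2.imread("pics/topF.png");a=cv2.imread("pics/top0.png")
for nm,(y0,y1,x0,x1) in dict(mould=(195,275,295,385),).items():
    print(nm,"diff",cv2.absdiff(im,a)[y0:y1,x0:x1].mean(), "control",cv2.absdiff(im,a)[100:150,430:540].mean())
E
```

```text
t126.7 p [ 0.228 -0.315  0.215] F [ 31.6   6.4 -14.1] w 0.0106 g 59.9
t127.2 p [ 0.226 -0.315  0.204] F [-21.2   5.1   5.5] w 0.0108 g 65.5
t128.4 p [ 0.226 -0.316  0.204] F [ 0.2 -0.1  0.4] w 0.0855 g 0.0
t129.7 p [ 0.137 -0.326  0.204] F [ 0.9  0.  -0.5] w 0.0853 g 0.0
t132.2 p [ 0.2  -0.33  0.45] F [-0.4 -0.2 -1.1] w 0.0857 g 0.0
lid_grip [([0.473, -0.289, 0.184], 0.9), ([0.474, -0.29, 0.188], 0.39)]
mould_lid [([0.478, -0.291, 0.186], 0.62)]
drawer_grip [([0.473, 0.158, 0.064], 0.85), ([0.466, 0.239, 0.098], 0.7)]
block0_center []
lid_grip [([0.47, -0.273, 0.187], 0.8), ([0.475, 0.153, 0.087], 0.23)]
mould_lid [([0.472, -0.274, 0.186], 0.74), ([0.477, 0.155, 0.086], 0.15)]
drawer_grip [([0.477, 0.154, 0.087], 0.72)]
block0_center [([0.473, -0.265, 0.189], 0.56)]
mould diff 2.1047685185185183 control 2.217212121212121
```

```bash
python3 - <<'E'
from h import *
a=cv2.imread("pics/top0.png",0);f=cv2.imread("pics/topF.png",0)
t=a[212:252,176:194];r=cv2.matchTemplate(f[208:256,160:205],t,cv2.TM_CCOEFF_NORMED);print(cv2.minMaxLoc(r),"ref loc (16,4)")
p=env.grab_frame("top")
h=[*(CC+.1275*D[:2]),.062];print(proj(p,[HB,h]).round(1))
E
```

```text
(-0.5586855411529541, 0.9532568454742432, (1, 0), (13, 4)) ref loc (16,4)
[[187.7 231.8]
 [182.7 232.1]]
```

```bash
python3 -c "
from plant import env
print(env.close_job())"
```

```text
the job is handed in; nothing more can be done
None
```

I handed the job in at about 132 s of robot time: three castings lie flat in one layer on the drawer floor, the mould is shut, the drawer was pushed home to a firm stop, and the arm stayed clear of the flask, beaker and bottle; the judge's verdict was not shown.

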